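# Test the smoke alarm and silence it

## Robot

A 6-joint arm with a two-finger parallel gripper is mounted at the origin on the work surface. World frame = base frame: x ahead of the robot, y to its left, z up, the work surface at z = 0. Lengths are in mm, angles in rad, forces in N, time in s.
With the tool pointing down it reaches from about 300 to 775 mm from the base axis. Payload 14.6 kg.
Tool frame: the origin (TCP) lies at the very end of the fingers, on their centre line; the grasp point (between the pads) lies 19 mm behind it; z points along the fingers, y is the line along which they close (so a half turn about z gives the same grasp; the last joint's range is limited). The gripper opens to 94 mm and grips with 3 to 60 N. Pads are 16 mm wide; open, the fingers measure 119 mm over their backs; the gripper's body (75 mm by 177 mm) begins 78 mm behind the grasp point.
Start: joints at [-1.292, 0.3, 1.521, -0, 1.321, -0.067], TCP at [186.415, -517.435, 205.446] pointing down, gripper open.
Joint ranges: [-3.03, 3.03], [-0.79, 2.21], [0.23, 2.52], [-1.04, 4.18], [0, 3.07], [-2.55, 2.55]. Speed limits (rad/s): [2.22, 2.22, 2.57, 3.14, 3.14, 3.14].

## Interface

Orientations are given as [roll, pitch, yaw] about the fixed x, y, z axes, in that order (R = Rz(yaw) Ry(pitch) Rx(roll)).
In Python, from cell import manip, camera, get_calibration gives the robot as it stands. The module is installed in compiled form; this text tells all that it offers.
- The arm moves only by the tool jog_arm, never from a script. Its argument "plan" is one flat list of numbers, 6 for each row, row after row: the shift along the world's x, y, z in m, then the turn, a rotation vector about the world's x, y, z in degrees. A call has 1 to 20 rows; each row is the pose to reach, as a shift and turn from the pose commanded when the call began; what a row does not reach only later rows make up. A row lasts 1/10 s, in which the tool goes at most 50 mm and 8.59 degrees, less where a joint would pass 70% of its speed; a pose out of reach is approached as far as the arm can. A call with a gripper value outside its range is refused whole. "claw" is the finger opening in m, from 0 to 0.094, set as the call begins (left out, the last holds). The fingers move at their own pace and stop on an object; "force" is the grip in N (left out, the last holds). Time passes only in rows, so rows that repeat a pose let the fingers close. It gives the time, the measured TCP pose, the force, the opening and the grip force at its end, in the units of the state.
- manip.read_state(): the state, without advancing time (a new reading comes with each control period).
- camera(name): name is "side" or "top" or "wrist"; returns (picture, depth): 420x560x3 uint8, red, green, blue; 420x560 float32, mm along the optical axis (not along the pixel's ray), 0 where there is no reading.
- get_calibration(name): a dict with "fx", "fy", "cx", "cy" (pixels), "origin" and "attitude" of the camera in the world. Camera axes: x right, y down, z forward; pixel columns grow to the right and rows downward; lengths in mm; the calibration is good to about 2 mm. A picture is of the moment at which its call begins: read the wrist's pose just before it. get_calibration takes no time and is no camera call; for the wrist camera it gives the pose at the moment of the call.
- manip.sign_off(): hands the job in; it is judged then, once.
The state is a dict: "clock": time; "joints": joint angles; "qd": joint speeds; "effort": joint torques, N m; "eef_pos": TCP position; "eef_rot": TCP orientation; "wrist_force": force on the tool from outside, world axes, zero at the start; "moment": the same for the moment, N m; "finger_gap": finger opening in mm; "finger_force": force on a finger pad.
Only numpy, scipy, OpenCV 4.12 (cv2) and the standard library are available. Lean on these libraries where they do the work, as an engineer would, in place of code of your own. Each camera call takes 0.05 s, during which the arm holds its last target. There are 200 camera calls.

## Task

Test the smoke alarm, the larger of the two round alarms on the bench: with the fingertips press its round test button all the way down, keep it down for a good second, and let it come up again. Then silence the alert by pressing the wide bar button on the control station all the way down and letting it up. Press gently, do not lift or shift the alarm, and leave the other buttons and everything else on the bench as they are.

Things in the scene. Friction and masses are not known exactly. Their poses are not given: they have to be found in the camera images.
- smoke_alarm: the smoke alarm: larger of the two round alarms, a white disc of 120 mm diameter whose face is 36 mm above the bench; loose, about 300 g, lying face up. Origin: centre of the underside; z up; x points from the centre towards its button (which is 24 mm off centre), the sounder slots are on the -x side
- smoke_alarm_button (a joint): test button of the smoke alarm: grey round cap, 26 mm diameter, standing 8 mm proud of the face; stroke 7 mm straight down, sprung, 1.5 N to start and 5 N at the bottom; springs up when let go; joint value = how far it is pushed in (m): 0 up, 0.007 fully down
- smoke_alarm_button_top (a point): centre of the top of the smoke alarm's test button, 44 mm above the bench when up (moves with the button)
- station: alarm control station: white box fixed to the bench, 90 mm (x) by 155 mm (y) by 36 mm high, with three grey buttons in a row on top: one wide bar at the -y end and two round ones (26 mm diameter) at the middle and at the +y end. Origin: centre of the underside; z up
- silence_bar (a joint): silence button of the station: the wide bar, 22 mm (station x) by 42 mm (station y), 8 mm proud, stroke 7 mm straight down, sprung, 1.5 N to start and 5 N at the bottom; springs up when let go; joint value = how far it is pushed in (m): 0 up, 0.007 fully down
- silence_bar_top (a point): centre of the top of the silence bar, 44 mm above the bench when up (moves with the bar); 48 mm to the station's -y side of the middle button's centre
- station_mid (a joint): round button at the middle of the station, leave alone; same stroke and spring; joint value = how far it is pushed in (m): 0 up, 0.007 fully down
- station_end (a joint): round button at the station's +y end, 52 mm from the middle one, leave alone; same stroke and spring; joint value = how far it is pushed in (m): 0 up, 0.007 fully down
- heat_alarm: heat alarm, the smaller round alarm: white disc, 84 mm diameter, 36 mm high, loose, leave alone. Origin: centre of the underside; its button is 12 mm from the centre on the +x side
- heat_alarm_button (a joint): button of the heat alarm, round, 26 mm diameter, 8 mm proud, leave alone; joint value = how far it is pushed in (m): 0 up, 0.007 fully down
- co_alarm: gas alarm, white rectangular box 75 mm (x) by 115 mm (y) by 36 mm high, loose, leave alone. Origin: centre of the underside; its button is 32 mm to its +y side
- co_button (a joint): button of the rectangular alarm, round, 26 mm diameter, 8 mm proud, leave alone; joint value = how far it is pushed in (m): 0 up, 0.007 fully down
- screwdriver: screwdriver, 190 mm long with a red handle, lying along its own x, about 30 mm high; bystander
- battery: block battery, 27 x 18 x 48 mm, standing; bystander; origin under its centre
- tape_roll: roll of white tape lying flat, 70 mm diameter, 19 mm high; bystander; origin under its centre
- jar: small closed jar, 52 mm diameter, 75 mm high; bystander; origin under its centre
- measuring_cup: white measuring cup, 60 mm diameter, 60 mm high; bystander; origin under its centre
- elbow: copper pipe elbow lying flat, legs 40 mm along its x and y, 23 mm high; bystander; origin at the end of one leg

How it is judged:
By the outcome, as a careful person would: the job done as asked, in the order asked, and still so for the second after the job is handed in, with the robot touching nothing.
It also fails if it takes over 43 s, if anything falls off the work surface, if the arm or the gripper's body presses on something with over 40 N, if the wrist force passes 120 N, or if a joint passes its speed limit or range.

## Working session

There is one attempt and no reset: what is moved stays moved. The work goes in short steps, Python scripts to look and compute and a tool call to move; the robot and the scene stay as the last step left them, time stands still between calls to the robot, and variables do not carry over. Pictures are saved under pics/ and viewed, at most 10 in all, crops included, and the job is handed in when it is done.

Besides the shell and the picture viewer there is one more tool, called after "Call:" as a command line: name --argument value ..., lists and objects as JSON in quotes. jog_arm: Moves the arm, as the interface text tells. Its arguments: {"type":"object","properties":{"plan":{"type":"array"},"claw":{"type":"number"},"force":{"type":"number"}},"required":["plan"]}

```bash
mkdir -p pics; python3 - <<'E'
from cell import manip,camera,get_calibration
import cv2,numpy as np
for n in("top","side"):
    p,d=camera(n);c=get_calibration(n);print(n,c)
    cv2.imwrite(f"pics/{n}0.png",p[:,:,::-1]);np.savez(f"{n}0.npz",p=p,d=d)
s=manip.read_state();print(s)
E
```

```text
top {'fx': 426.7050571606842, 'fy': 426.7050571606842, 'cx': 280.50267694310213, 'cy': 206.6889737697622, 'origin': array([ 389.02311034,   35.76197835, 1029.2730411 ]), 'attitude': array([-2.99261745,  0.01247907, -1.59565599])}
side {'fx': 395.11142207598317, 'fy': 395.11142207598317, 'cx': 280.405690693189, 'cy': 205.43899224970315, 'origin': array([437.35167414, 586.37224216, 675.95402842]), 'attitude': array([-2.36911721e+00,  2.59646921e-03, -2.93106312e+00])}
{'clock': 0.1, 'joints': array([-1.29160407e+00,  3.00360725e-01,  1.52153189e+00, -8.05537056e-06,
        1.32069662e+00, -6.66330339e-02]), 'qd': array([ 0.00052086, -0.00081454, -0.0015781 , -0.00206305, -0.00028492,
       -0.00209394]), 'effort': array([ 9.36254764e-04, -5.32646942e+01, -3.53283834e+01,  7.09441979e-02,
        2.35002738e-02, -4.80400274e-05]), 'eef_pos': array([ 186.34716644, -517.21453807,  204.96768339]), 'eef_rot': array([-3.14059777e+00, -5.85705366e-05,  3.45827264e-01]), 'wrist_force': array([-0.5492284 ,  0.03352574, -0.3545368 ]), 'moment': array([ 0.00046869, -0.06725632,  0.02651414]), 'finger_force': 0.0, 'finger_gap': 94.05753282768727}
```

View pics/top0.png

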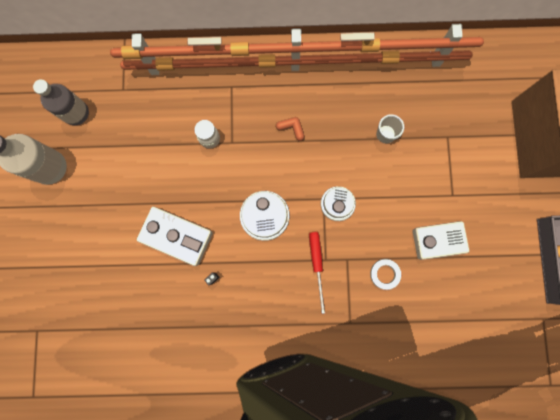

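View pics/side0.png

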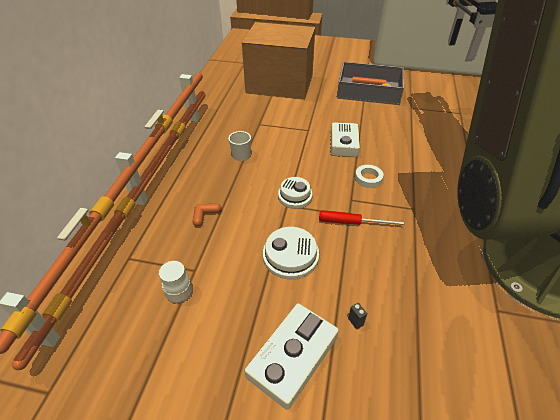

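The top view shows the smoke alarm at (264,215) with its button at (262,203), and the station at (175,236). The station's bar is at (191,243), its middle button at (173,235) and its end button at (154,227). In the side view the alarm button is at (279,244), the bar at (309,324), the middle button at (293,347) and the end button at (274,372).

```bash
cat > h.py <<'E'
import numpy as np,cv2
from scipy.spatial.transform import Rotation as R
def ray(c,u,v,z):
    d=R.from_euler('xyz',c['attitude']).as_matrix()@np.array([(u-c['cx'])/c['fx'],(v-c['cy'])/c['fy'],1])
    o=np.array(c['origin']);return o+d*(z-o[2])/d[2]
def blob(p,u,v,r=13):
    s=p[v-r:v+r,u-r:u+r].astype(int)
    m=((s.max(2)<150)&(s.max(2)-s.min(2)<40)).astype(np.uint8)
    n,l,st,ce=cv2.connectedComponentsWithStats(m)
    i=min(range(1,n),key=lambda i:np.hypot(*(ce[i]-r))-0.05*st[i,4])
    return ce[i]+[u-r,v-r],st[i,4]
E
python3 - <<'E'
from cell import get_calibration
from h import *
P={'smoke':((262,203),(279,244)),'bar':((191,243),(309,324)),'mid':((173,235),(293,347)),'end':((154,227),(274,372)),'heat':((339,206),(299,187))}
for k,(a,b) in P.items():
    for n,q in(('top',a),('side',b)):
        f=np.load(n+'0.npz');c=get_calibration(n)
        ce,A=blob(f['p'],*q);w=ray(c,*ce,42)
        iu,iv=np.round(ce).astype(int);dz=f['d'][iv,iu]
        d=R.from_euler('xyz',c['attitude']).as_matrix()@np.array([(ce[0]-c['cx'])/c['fx'],(ce[1]-c['cy'])/c['fy'],1])
        print(k,n,ce.round(1),A,w.round(1),'depthpt',(c['origin']+d*dz).round(1))
f=np.load('top0.npz');c=get_calibration('top')
s=f['p'].astype(int);m=((s.min(2)>150)).astype(np.uint8)
n,l,st,ce=cv2.connectedComponentsWithStats(m)
for i in range(1,n):
    if st[i,4]>300: print(st[i],ray(c,*ce[i],36).round(1))
E
```

```text
smoke top [262.4 204.2] 59 [544.5  86.8  42. ] depthpt [544.1  86.6  44.5]
smoke side [279.  243.9] 135 [547.9  90.7  42. ] depthpt [547.8  90.8  42.2]
bar top [193.4 243.5] 79 [456.8 248.3  42. ] depthpt [456.6 247.7  44.8]
bar side [309.  325.2] 271 [459.2 255.1  42. ] depthpt [459.2 255.6  43. ]
mid top [174.9 235.5] 51 [476.3 291.4  42. ] depthpt [476.3 291.5  41.8]
mid side [292.9 347.8] 185 [478.9 300.7  42. ] depthpt [478.8 301.8  44.5]
end top [154.8 227.4] 54 [496.6 338.5  42. ] depthpt [496.8 339.2  39.6]
end side [274.4 374.3] 157 [499.4 349.3  42. ] depthpt [499.1 350.3  44.8]
heat top [338.  205.5] 73 [536.7 -90.   42. ] depthpt [536.7 -90.   41.7]
heat side [298.9 186.5] 105 [538.5 -87.2  42. ] depthpt [538.2 -85.2  43.9]
[195 120  19  19 304] [733.5 225.3  36. ]
[  0 154  32  18 366] [662.3 680.6  36. ]
[321 187  34  34 755] [545.1 -90.7  36. ]
[ 240  191   49   49 1776] [517.6  83.6  36. ]
[ 137  207   73   58 1974] [477.5 298.8  36. ]
[ 416  222   53   37 1375] [ 451.1 -330.4   36. ]
[371 259  30  31 455] [ 375.6 -192.8   36. ]
```

Call:
jog_arm --plan '[0.02, 0.04, 0.03, 0, 0, 8, 0.04, 0.08, 0.055, 0, 0, 16, 0.06, 0.12, 0.055, 0, 0, 24, 0.08, 0.16, 0.055, 0, 0, 32, 0.1, 0.2, 0.055, 0, 0, 40, 0.12, 0.24, 0.055, 0, 0, 48, 0.14, 0.28, 0.055, 0, 0, 56, 0.16, 0.32, 0.055, 0, 0, 64, 0.18, 0.36, 0.055, 0, 0, 72, 0.2, 0.4, 0.055, 0, 0, 80, 0.22, 0.44, 0.055, 0, 0, 88, 0.24, 0.48, 0.055, 0, 0, 96, 0.26, 0.52, 0.055, 0, 0, 104, 0.28, 0.56, 0.055, 0, 0, 112, 0.295, 0.6, 0.055, 0, 0, 120, 0.304, 0.625, 0.055, 0, 0, 128, 0.31, 0.64, 0.055, 0, 0, 134, 0.314, 0.647, 0.055, 0, 0, 137, 0.314, 0.647, 0.055, 0, 0, 137, 0.314, 0.647, 0.055, 0, 0, 137]' --claw 0 --force 10

```text
clock: 2.1
eef_pos: [500.2, 129.3, 260.2]
eef_rot: [-3.141, -0.0, 2.735]
wrist_force: [-0.2, 0.0, 0.1]
finger_gap: 0.6
finger_force: 0.0
```

```bash
python3 - <<'E'
from cell import manip,camera,get_calibration
import cv2,numpy as np
c=get_calibration('wrist');p,d=camera('wrist')
s=manip.read_state();print(s['clock'],s['eef_pos'],s['eef_rot'],s['finger_gap'],s['wrist_force'],c)
cv2.imwrite("pics/w1.png",p[:,:,::-1]);np.savez("w1.npz",p=p,d=d,**c)
E
```

```text
2.15 [500.23437664 129.1390663  260.34079469] [-3.14136817e+00 -1.91962496e-04  2.73495456e+00] 0.47007844085514494 [ 0.76657149 -0.6575219   0.31540858] {'fx': 324.41295240664283, 'fy': 324.41295240664283, 'cx': 284.4476022287418, 'cy': 205.89672126928352, 'origin': array([424.73221968, 162.80802994, 439.24488876]), 'attitude': array([ 2.85683066e+00, -2.52570434e-05,  1.16543389e+00])}
```

View pics/w1.png

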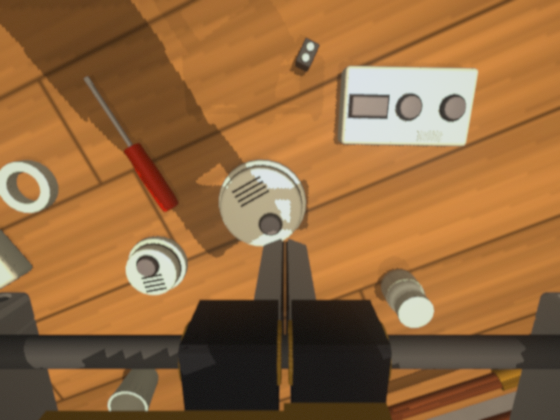

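The wrist view shows the alarm button at (270,223), the bar at (370,106), the middle button at (410,107), the end button at (454,108) and the closed fingertips near (285,242).

```bash
python3 - <<'E'
from h import *
from scipy.optimize import least_squares
f=dict(np.load('w1.npz'));p=f['p']
Q={}
for k,q in {'smoke':(270,223),'bar':(370,106),'mid':(410,106),'end':(454,107)}.items():
    r=22;x=p[q[1]-r:q[1]+r,q[0]-r:q[0]+r].astype(int)
    lo=np.median(p[q[1]-4:q[1]+4,q[0]-4:q[0]+4]);
    m=(x.max(2)<lo+35)&(x.max(2)-x.min(2)<45)
    n,l,st,ce=cv2.connectedComponentsWithStats(m.astype(np.uint8))
    i=l[r,r];e=ce[i]+[q[0]-r,q[1]-r]
    w=ray(f,*e,43);Q[k]=w
    d=f['d'][q[1],q[0]];v=R.from_euler('xyz',f['attitude']).as_matrix()@np.array([(e[0]-f['cx'])/f['fx'],(e[1]-f['cy'])/f['fy'],1])
    print(k,lo,e.round(1),st[i],w.round(1),'depthpt',(f['origin']+v*d).round(1))
print(np.linalg.norm(Q['bar']-Q['mid']),np.linalg.norm(Q['end']-Q['mid']),np.degrees(np.arctan2(*(Q['end']-Q['bar'])[[1,0]])))
E
```

```text
smoke 94.0 [269.9 223. ] [ 10  12  25  21 394] [545.   90.7  43. ] depthpt [544.8  90.9  43.9]
bar 150.0 [368.2 105.9] [   0   10   42   25 1019] [458.1 254.8  43. ] depthpt [457.9 254.3  45.2]
mid 145.0 [408.3 106.6] [  7   9  28  29 620] [477.3 297.7  43. ] depthpt [477.3 297.5  43.5]
end 135.5 [451.9 107.5] [  7   9  27  28 604] [498.3 344.3  43. ] depthpt [498.2 343.9  43.7]
46.978379974694185 51.07178872239084 65.77550204940766
```

Call:
jog_arm --plan '[0.015, -0.013, -0.03, 0, 0, 0, 0.03, -0.026, -0.07, 0, 0, 0, 0.0447, -0.0393, -0.11, 0, 0, 0, 0.0447, -0.0393, -0.15, 0, 0, 0, 0.0447, -0.0393, -0.18, 0, 0, 0, 0.0447, -0.0393, -0.195, 0, 0, 0, 0.0447, -0.0393, -0.205, 0, 0, 0, 0.0447, -0.0393, -0.205, 0, 0, 0, 0.0447, -0.0393, -0.205, 0, 0, 0]'

```text
clock: 3.05
eef_pos: [545.5, 90.1, 56.4]
eef_rot: [3.141, 0.001, 2.736]
wrist_force: [0.3, 0.7, -0.3]
finger_gap: 0.7
finger_force: 0.0
```

```bash
python3 - <<'E'
from cell import manip,camera,get_calibration
import cv2,numpy as np
c=get_calibration('wrist');p,d=camera('wrist')
s=manip.read_state();print(s['clock'],s['eef_pos'],s['wrist_force'])
cv2.imwrite("pics/w2.png",cv2.resize(p[130:330,180:380,::-1],None,fx=3,fy=3,interpolation=cv2.INTER_CUBIC))
q,d=camera('side');cv2.imwrite("pics/s2.png",cv2.resize(q[170:320,210:360,::-1],None,fx=4,fy=4,interpolation=cv2.INTER_CUBIC))
E
```

```text
3.1 [545.67880262  90.22936347  56.61179534] [-0.1815089  -0.15066642  0.74403387]
```

View pics/w2.png

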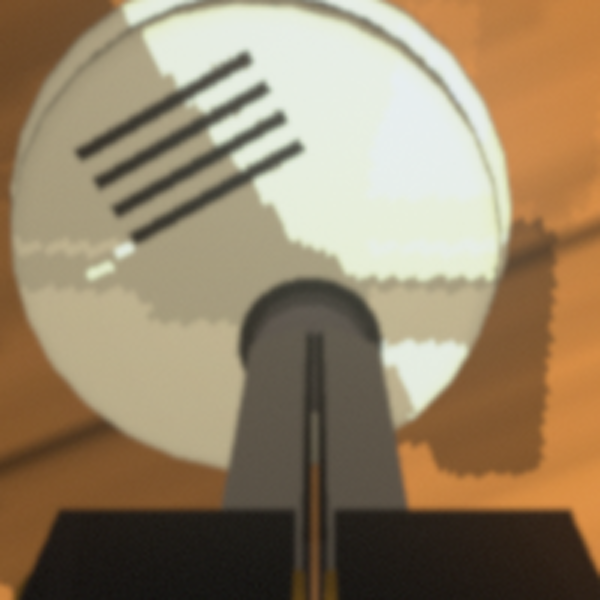

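View pics/s2.png

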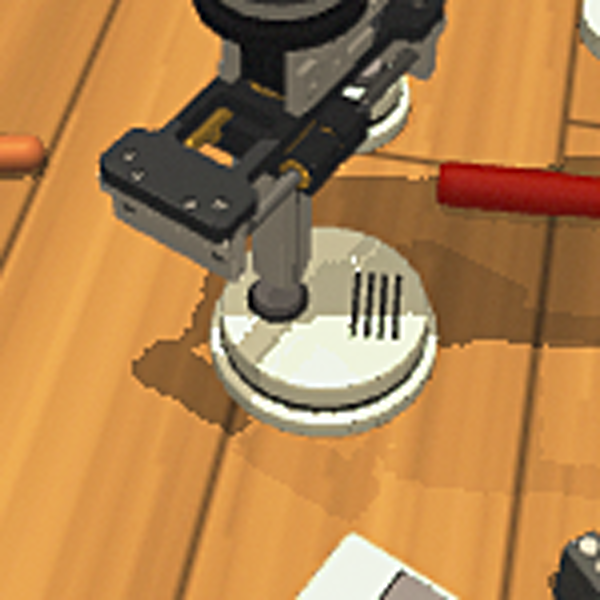

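The fingertips are centred over the round button in both views: the tips are at crop pixel (312,335) with the button rim at (311,330). Next I press it in steps.

Call:
jog_arm --plan '[0, 0, -0.004, 0, 0, 0, 0, 0, -0.008, 0, 0, 0, 0, 0, -0.01, 0, 0, 0, 0, 0, -0.012, 0, 0, 0, 0, 0, -0.014, 0, 0, 0, 0, 0, -0.015, 0, 0, 0, 0, 0, -0.016, 0, 0, 0, 0, 0, -0.016, 0, 0, 0, 0, 0, -0.016, 0, 0, 0]'

```text
clock: 4.05
eef_pos: [545.0, 90.3, 39.5]
eef_rot: [-3.141, -0.0, 2.737]
wrist_force: [-3.1, -0.6, 2.6]
finger_gap: 0.7
finger_force: 1.9
```

Call:
jog_arm --plan '[0, 0, -0.001, 0, 0, 0, 0, 0, -0.002, 0, 0, 0, 0, 0, -0.003, 0, 0, 0, 0, 0, -0.003, 0, 0, 0, 0, 0, -0.003, 0, 0, 0]'

```text
clock: 4.55
eef_pos: [545.2, 90.3, 37.1]
eef_rot: [3.141, 0.0, 2.737]
wrist_force: [-7.0, -1.0, 12.3]
finger_gap: 0.3
finger_force: 6.6
```

```bash
python3 - <<'E'
from cell import manip
s=manip.read_state();print(s['clock'],s['eef_pos'],s['wrist_force'])
E
```

```text
4.55 [545.20757071  90.28908631  37.12911592] [-7.00223304 -0.99072546 12.32688489]
```

Call:
jog_arm --plan '[-0.0005, 0, 0.0003, 0, 0, 0, -0.0005, 0, 0.0003, 0, 0, 0, -0.0005, 0, 0.0003, 0, 0, 0, -0.0005, 0, 0.0003, 0, 0, 0]'

```text
clock: 4.95
eef_pos: [545.1, 90.3, 37.2]
eef_rot: [3.141, 0.001, 2.737]
wrist_force: [-2.9, -0.8, 8.3]
finger_gap: 0.9
finger_force: 4.0
```

Call:
jog_arm --plan '[-0.0003, 0, -0.0003, 0, 0, 0, -0.0003, 0, -0.0003, 0, 0, 0, -0.0003, 0, -0.0003, 0, 0, 0, -0.0003, 0, -0.0003, 0, 0, 0, -0.0003, 0, -0.0003, 0, 0, 0, -0.0003, 0, -0.0003, 0, 0, 0, -0.0003, 0, -0.0003, 0, 0, 0, -0.0003, 0, -0.0003, 0, 0, 0, -0.0003, 0, -0.0003, 0, 0, 0, -0.0003, 0, -0.0003, 0, 0, 0, -0.0003, 0, -0.0003, 0, 0, 0, -0.0003, 0, -0.0003, 0, 0, 0, -0.0003, 0, -0.0003, 0, 0, 0, -0.0003, 0, -0.0003, 0, 0, 0]'

```text
clock: 6.35
eef_pos: [545.1, 90.3, 37.2]
eef_rot: [3.141, 0.002, 2.737]
wrist_force: [-2.5, -0.7, 9.7]
finger_gap: 0.6
finger_force: 4.8
```

Call:
jog_arm --plan '[0, 0, 0.002, 0, 0, 0, 0, 0, 0.004, 0, 0, 0, 0, 0, 0.007, 0, 0, 0, 0, 0, 0.01, 0, 0, 0, 0, 0, 0.02, 0, 0, 0, 0, 0, 0.04, 0, 0, 0, 0, 0, 0.065, 0, 0, 0, 0, 0, 0.065, 0, 0, 0, 0, 0, 0.065, 0, 0, 0]'

```text
clock: 7.25
eef_pos: [544.3, 90.3, 101.7]
eef_rot: [3.141, 0.0, 2.737]
wrist_force: [0.3, 0.1, -0.0]
finger_gap: 0.4
finger_force: 0.0
```

```bash
python3 - <<'E'
from cell import manip,camera,get_calibration
from h import *
c=get_calibration('wrist');p,d=camera('wrist')
s=manip.read_state();print(s['clock'],s['eef_pos'],s['wrist_force'])
cv2.imwrite("pics/w3.png",p[:,:,::-1])
p,d=camera('side');c=get_calibration('side');np.savez('side3.npz',p=p,d=d)
ce,A=blob(p,279,244);print(ce,A,ray(c,*ce,42))
f=np.load('side0.npz')['p'].astype(int)
# alarm slots region comparison before/after
g=[cv2.cvtColor(x[235:275,288:322].astype(np.uint8),cv2.COLOR_RGB2GRAY).astype(np.float32) for x in(f,p)]
print(cv2.phaseCorrelate(*g))
E
```

```text
7.3 [543.93423924  90.23345064 101.04884095] [ 0.23128784  0.31464147 -0.2253564 ]
[279.11464968 243.82165605] 157 [547.72714598  90.38601583  42.        ]
((-0.09828456558303245, 0.22990630323992178), 0.8055492349796824)
```

View pics/w3.png

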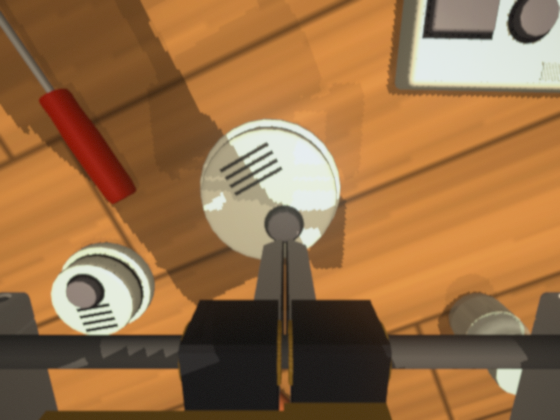

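The wrist view shows the alarm unmoved with its button up at (284,223). Next is the bar.

Call:
jog_arm --plan '[-0.015, 0.03, 0, 0, 0, 0, -0.034, 0.066, 0, 0, 0, 0, -0.053, 0.102, 0, 0, 0, 0, -0.07, 0.135, 0, 0, 0, 0, -0.082, 0.157, -0.005, 0, 0, 0, -0.086, 0.164, -0.02, 0, 0, 0, -0.086, 0.164, -0.035, 0, 0, 0, -0.086, 0.164, -0.045, 0, 0, 0, -0.086, 0.164, -0.045, 0, 0, 0, -0.086, 0.164, -0.045, 0, 0, 0]'

```text
clock: 8.35
eef_pos: [458.4, 254.0, 56.5]
eef_rot: [-3.141, -0.0, 2.736]
wrist_force: [0.4, 0.4, -0.8]
finger_gap: 0.7
finger_force: 0.0
```

```bash
python3 - <<'E'
from cell import manip,camera
import cv2
p,d=camera('wrist')
s=manip.read_state();print(s['clock'],s['eef_pos'],s['wrist_force'])
a=cv2.resize(p[150:290,200:340,::-1],(390,390),interpolation=cv2.INTER_CUBIC)
q,d=camera('side');b=cv2.resize(q[270:410,240:380,::-1],(390,390),interpolation=cv2.INTER_CUBIC)
cv2.imwrite("pics/ws4.png",cv2.hconcat([a,b]))
E
```

```text
8.4 [458.65984624 254.1343366   56.86401785] [-1.15609759 -0.62825124  0.75918774]
```

View pics/ws4.png

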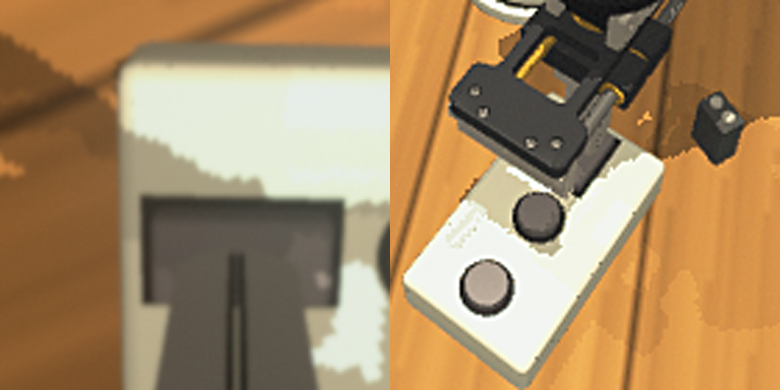

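The fingertips are over the bar: the bar spans x 143–345 in the crop and the tips sit at 237, so they are about 1 mm off and clear of the middle button. I'll shift them 2 mm towards the bar's centre line and press.

Call:
jog_arm --plan '[-0.001, 0.0005, -0.004, 0, 0, 0, -0.002, 0.001, -0.008, 0, 0, 0, -0.002, 0.001, -0.01, 0, 0, 0, -0.002, 0.001, -0.012, 0, 0, 0, -0.002, 0.001, -0.014, 0, 0, 0, -0.002, 0.001, -0.016, 0, 0, 0, -0.002, 0.001, -0.017, 0, 0, 0, -0.002, 0.001, -0.018, 0, 0, 0, -0.0022, 0.001, -0.0185, 0, 0, 0, -0.0022, 0.001, -0.0185, 0, 0, 0, -0.0022, 0.001, -0.0185, 0, 0, 0]'

```text
clock: 9.55
eef_pos: [456.2, 255.3, 38.1]
eef_rot: [3.141, 0.0, 2.737]
wrist_force: [-0.2, 0.1, 4.1]
finger_gap: 0.6
finger_force: 2.2
```

Call:
jog_arm --plan '[-0.0001, 0, -0.0005, 0, 0, 0, -0.0002, 0, -0.001, 0, 0, 0, -0.0003, 0, -0.0015, 0, 0, 0, -0.0003, 0, -0.0018, 0, 0, 0, -0.0003, 0, -0.0018, 0, 0, 0, -0.0003, 0, -0.0018, 0, 0, 0]'

```text
clock: 10.15
eef_pos: [456.3, 255.3, 37.1]
eef_rot: [3.141, 0.001, 2.737]
wrist_force: [-3.0, -4.1, 15.0]
finger_gap: 0.1
finger_force: 7.5
```

Force is 15 N, well past the 5 N at full stroke, so the bar is at its stop. I'll release it and retract.

Call:
jog_arm --plan '[0, 0, 0, 0, 0, 0, 0, 0, 0, 0, 0, 0, 0, 0, 0.002, 0, 0, 0, 0, 0, 0.004, 0, 0, 0, 0, 0, 0.007, 0, 0, 0, 0, 0, 0.012, 0, 0, 0, 0, 0, 0.03, 0, 0, 0, 0, 0, 0.06, 0, 0, 0, 0, 0, 0.1, 0, 0, 0, 0, 0, 0.13, 0, 0, 0, 0, 0, 0.13, 0, 0, 0, 0, 0, 0.13, 0, 0, 0]'

```text
clock: 11.35
eef_pos: [455.5, 255.3, 166.0]
eef_rot: [3.142, -0.0, 2.737]
wrist_force: [0.2, -0.1, -0.5]
finger_gap: 0.5
finger_force: 0.0
```

```bash
python3 - <<'E'
from cell import manip,camera
import cv2
s=manip.read_state();print(s['clock'],s['eef_pos'],s['wrist_force'])
p,d=camera('wrist');cv2.imwrite("pics/w5.png",p[:,:,::-1])
E
```

```text
11.35 [455.52421517 255.25761137 165.9982025 ] [ 0.17463616 -0.08665517 -0.48872194]
```

View pics/w5.png

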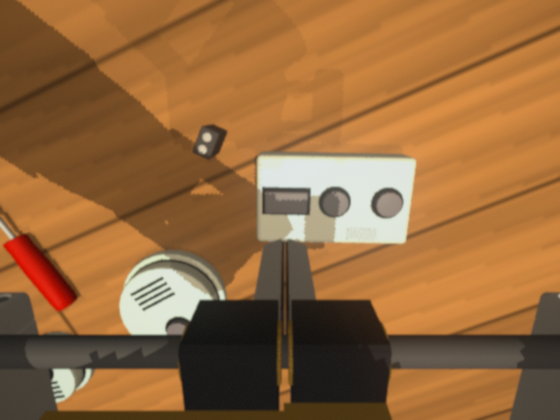

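The bar at (286,201) is released, the other buttons are still up, and the arm is clear of everything.

```bash
python3 -c "
from cell import manip
print(manip.sign_off())"
```

```text
the job is handed in; nothing more can be done
None
```

I pressed the smoke alarm's test button fully down, held it for over a second and released it, then pressed the silence bar fully down and released it, and handed the job in at about 11 s of the 43 s allowed.

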